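Stack the matching band tier on its corner cups

ROBOT

A 7-joint arm with a two-finger parallel gripper is mounted at the origin on the work surface. World frame = base frame: x ahead of the robot, y to its left, z up, the work surface at z = 0. Lengths are in m, angles in rad, forces in N, time in s.
With the tool pointing down it reaches from about 0.4 to 0.85 m from the base axis. Payload 4.5 kg.
Tool frame: the origin (TCP) lies where the fingers leave the gripper's body, on its centre line; the fingertips stand 64 mm ahead of it and the grasp point (between the pads) lies 45 mm ahead of it; z points along the fingers, y is the line along which they close (so a half turn about z gives the same grasp; the last joint's range is limited). The gripper opens to 88 mm and grips with 3 to 60 N. Pads are 18 mm wide; open, the fingers measure 123 mm over their backs; the gripper's body (75 mm by 187 mm) begins 45 mm behind the grasp point.
Start: joints at [1.245, 0.689, -0.195, 1.565, 0.157, 0.902, -0.215], TCP at [0.22, -0.585, 0.303] pointing down, gripper open.
Joint ranges: [-3.01, 3.01], [-0.46, 2.08], [-1.47, 1.51], [0.13, 2.56], [-1, 4.14], [0.04, 2.09], [-2.66, 2.66]. Speed limits (rad/s): [2.57, 2.57, 3.14, 3.14, 3.14, 3.14, 3.14].

INTERFACE

Orientations are given as a unit quaternion [x, y, z, w].
In Python, from plant import r gives the robot as it stands.
- The arm moves only by the tool play_rows, never from a script. Its arguments are lists of equal length, an entry for each row: "translation": the shift along the tool's x, y, z in m, a list of three; "delta_rot": the turn, a rotation vector about the tool's x, y, z in degrees, a list of three; "grip": the opening, from -1 (shut) to 1 (fully open). In form: {"translation": [[x, y, z], ...], "delta_rot": [[rx, ry, rz], ...], "grip": [grip, ...]}. A call has 1 to 20 rows; each row shifts and turns the commanded pose from where the row before left it, along the tool's axes as they then stand; what a row does not reach is not made up. A row lasts 1/8 s, in which the tool goes at most 62.5 mm and 10.7 degrees, less where a joint would pass 70% of its speed; a pose out of reach is approached as far as the arm can. A call with a gripper value outside its range is refused whole. The fingers move at their own pace and stop on an object; "squeeze" is the grip in N (left out, the last holds). Time passes only in rows, so rows that do not move let the fingers close. It gives the time, the measured TCP pose, the force, the opening and the grip force at its end, in the units of the state.
- r.get_state(): the state, without advancing time (a new reading comes with each control period).
- r.snapshot(name): name is "scene" or "top" or "wrist"; returns the picture (384x512x3 uint8, blue, green, red); there is no depth.
- r.get_calibration(name): a dict with "intrinsics" (3x3 intrinsics, pixels), "eye" and "rotation" of the camera in the world. Camera axes: x right, y up, looking along -z (the intrinsics and any distortion apply to the point x, -y, -z); pixel columns grow to the right and rows downward; lengths in m; the calibration is good to about 2 mm. A picture is of the moment at which its call begins: read the wrist's pose just before it. get_calibration takes no time and is no camera call; for the wrist camera it gives the pose at the moment of the call.
- r.finish_job(): hands the job in; it is judged then, once.
Trained networks look in the newest picture that a camera, given by its name, has taken for a name from the list of things; names that differ only in an ending like _2 or _b are one class to them, and where a whole thing is asked for, a point or a joint stands for the part that bears it (a point fixed in the world has none). Each returns a list of dicts, best first, with "confidence" (0 to 1); they miss things now and then, are a little off and sometimes report something else, mostly with a low value. They report only what shows in the picture. A call takes as long as a camera call. They do not tell look-alikes from the thing itself.
- r.look_for(camera, target): "point" ([x, y, z] in m, in world coordinates, good to about 4 mm: the middle of the surface that is visible of it).
- r.silhouettes(camera, target): "pixels" (384x512 bool, what is visible of it).
The state is a dict: "clock": time; "q": joint angles; "qd": joint speeds; "joint_torque": joint torques, N m; "tool_pos": TCP position; "eef_rot": TCP orientation; "contact_force": force on the tool from outside, world axes, zero at the start; "moment": the same for the moment, N m; "opening": opening from 0.0 (shut) to 1.0 (fully open); "finger_force": force on a finger pad.
Only numpy, scipy, OpenCV 4.12 (cv2) and the standard library are available. Lean on these libraries where they do the work, as an engineer would, in place of code of your own. Each camera call takes 0.05 s, during which the arm holds its last target. There are 200 camera calls.

TASK

Of the two loose wooden tiers on the bench, take the larger one, whose four corner posts match the spacing of the four steel cups on the base frame. Lower its posts into the cups, one in each, until it stands fully home, then let go; set it in rather than dropping it, and leave the smaller tier where it stands.

Things in the scene. Friction and masses are not known exactly. Their poses are not given: they have to be found in the camera images.
- tier: Larger loose wooden tier, about 0.45 kg: deck 180 (its x) x 140 mm (y) on four round posts 16 mm thick, centred at x +-75, y +-55 mm. Origin: its centre at the level of the post feet, z up. Deck underside at 60, top at 72, rims to 82, small pegs with bands to 92, handle top at 135 mm. Starts upright on the bench, turned at most 30 degrees. It fits either way round (half a turn).
- tier_grip (a point): Middle of the larger tier's handle, 126 mm above its origin; axes as the tier's. The handle is a level wooden bar along the tier's x: 110 mm long, 18 mm wide (y), 18 mm high, on an upright 48 mm to either side of this point, with 45 mm free between deck and bar.
- base: Base frame, screwed to the bench: flat wooden rectangle, 202 (x) x 162 mm (y), with an open square steel cup on each corner: 44 mm inside, 52 outside, centred at x +-75, y +-55 mm. Origin: its centre at bench level, z up. Cup floors 12 mm, rims 44 mm above it. Turned at most 30 degrees. With the tier home, the tier's origin is 12 mm above this one.
- small_tier: Smaller loose wooden tier, 0.3 kg, which does not fit the cups: same build and heights (135 mm tall), but deck 130 (x) x 100 mm (y), posts centred at x +-50, y +-35 mm, handle bar 92 mm long. Origin: its centre at the level of the post feet, z up. Leave it where it stands.
Mind the look-alikes: they are no part of the job. Leave any pink look-alike of the tier alone.

How it is judged:
By the outcome, as a careful person would: the job done as asked, in the order asked, and still so for the second after the job is handed in, with the robot touching nothing.
It also fails if it takes over 43 s, if anything falls off the work surface, if the arm or the gripper's body presses on something with over 40 N, if the wrist force passes 120 N, or if a joint passes its speed limit or range.

## Working session

There is one attempt and no reset: what is moved stays moved. The work goes in short steps, Python scripts to look and compute and a tool call to move; the robot and the scene stay as the last step left them, time stands still between calls to the robot, and variables do not carry over. Pictures are saved under pics/ and viewed, at most 10 in all, crops included, and the job is handed in when it is done.

Besides the shell and the picture viewer there is one more tool, called after "Call:" as name(argument=value, ...) on one line, values as JSON. play_rows: Moves the arm, as the interface text tells. Its arguments: {"type":"object","properties":{"translation":{"type":"array","items":{"type":"array","items":{"type":"number"}}},"delta_rot":{"type":"array","items":{"type":"array","items":{"type":"number"}}},"grip":{"type":"array","items":{"type":"number"}},"squeeze":{"type":"number"}},"required":["translation","delta_rot","grip"]}

```bash
mkdir -p pics
cat > h.py <<'E'
import numpy as np, cv2
from plant import r
from scipy.spatial.transform import Rotation as R
def proj(c,P):
    P=np.atleast_2d(P); p=(P-np.array(c['eye']))@np.array(c['rotation']); p=p*[1,-1,-1]
    u=p@np.array(c['intrinsics']).T; return u[:,:2]/u[:,2:]
def ray(c,uv):
    d=np.linalg.inv(np.array(c['intrinsics']))@[uv[0],uv[1],1]; d=d*[1,-1,-1]; return np.array(c['eye']),np.array(c['rotation'])@d
def onz(c,uv,z):
    e,d=ray(c,uv); return e+d*(z-e[2])/d[2]
E
python3 - <<'E'
from h import *
for n in ['scene','top']:
    im=r.snapshot(n); cv2.imwrite(f'pics/{n}0.png',im)
    c=r.get_calibration(n); print(n,{k:np.round(v,3).tolist() if not isinstance(v,str) else v for k,v in c.items()})
    for t in ['tier','tier_grip','base','small_tier']:
        print(t,[(np.round(d['point'],3).tolist(),round(d['confidence'],2),proj(c,d['point'])[0].round().tolist()) for d in r.look_for(n,t)])
s=r.get_state();print(s)
E
```

```text
scene {'intrinsics': [[392.545, 0.0, 253.658], [0.0, 392.545, 189.999], [0.0, 0.0, 1.0]], 'eye': [0.997, -0.728, 0.718], 'rotation': [0.434, 0.17, 0.332, 0.82]}Traceback (most recent call last):
  File "<stdin>", line 6, in <module>
  File "h.py", line 5, in proj
    P=np.atleast_2d(P); p=(P-np.array(c['eye']))@np.array(c['rotation']); p=p*[1,-1,-1]
                          ~~~~~~~~~~~~~~~~~~~~~~^~~~~~~~~~~~~~~~~~~~~~~~
ValueError: matmul: Input operand 1 has a mismatch in its core dimension 0, with gufunc signature (n?,k),(k,m?)->(n?,m?) (size 4 is different from 3)
```

View pics/scene0.png

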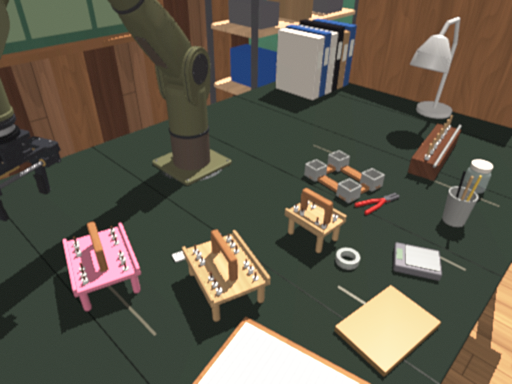

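The scene shows the pink look-alike at (100,262), the larger wooden tier at (225,270), the smaller at (316,215), and the base with four cups at (343,178).

```bash
sed -i "s/np.array(c\['rotation'\])/R.from_quat(c['rotation']).as_matrix()/g" h.py
python3 - <<'E'
from h import *
im=r.snapshot('top'); cv2.imwrite('pics/top0.png',cv2.resize(im,(800,600),interpolation=cv2.INTER_CUBIC))
for n in ['scene','top']:
    c=r.get_calibration(n)
    if n=='top':print(c)
    for t in ['tier','tier_grip','base','small_tier']:
        print(n,t,[(np.round(d['point'],3).tolist(),round(d['confidence'],2),proj(c,d['point'])[0].round().tolist()) for d in r.look_for(n,t)])
print(r.get_state())
E
```

```text
scene tier [([0.31, -0.5, 0.073], 0.95, [103.0, 264.0]), ([0.528, -0.322, 0.07], 0.62, [225.0, 273.0])]
scene tier_grip [([0.312, -0.501, 0.07], 0.84, [103.0, 265.0]), ([0.533, -0.321, 0.072], 0.69, [227.0, 273.0])]
scene base [([0.458, 0.268, 0.02], 0.95, [343.0, 178.0])]
scene small_tier [([0.559, -0.025, 0.074], 0.96, [316.0, 218.0]), ([0.529, -0.322, 0.072], 0.43, [226.0, 273.0])]
{'intrinsics': array([[384.55266684,   0.        , 247.48708217],
       [  0.        , 384.55266684, 195.43613308],
       [  0.        ,   0.        ,   1.        ]]), 'eye': array([ 0.29705643, -0.099594  ,  1.25279818]), 'rotation': array([ 0.04615817, -0.03653216, -0.70191099,  0.709828  ])}
top tier [([0.284, -0.482, 0.077], 0.8, [379.0, 247.0]), ([0.504, -0.303, 0.073], 0.68, [319.0, 174.0])]
top tier_grip [([0.282, -0.483, 0.072], 0.97, [379.0, 247.0]), ([0.5, -0.302, 0.071], 0.7, [318.0, 176.0])]
top base [([0.454, 0.291, 0.012], 0.8, [133.0, 191.0])]
top small_tier [([0.54, -0.017, 0.074], 0.94, [227.0, 162.0])]
{'clock': 0.55, 'q': array([ 1.24479279,  0.68909481, -0.19458657,  1.56531494,  0.15726516,
        0.9025014 , -0.21508554]), 'qd': array([ 2.07252505e-04, -2.50380256e-03,  1.76374641e-05,  7.80824057e-04,
       -2.05857836e-03,  1.12769024e-03,  6.40282413e-04]), 'joint_torque': array([ 2.19211925e-04, -5.27165759e+01, -1.26629703e+00, -1.53644282e+01,
       -5.19234559e-02, -1.18357234e-04,  1.77541045e-05]), 'tool_pos': array([ 0.22008271, -0.58497889,  0.30274161]), 'eef_rot': array([9.83860674e-01, 1.78936229e-01, 1.88079715e-05, 2.63682865e-05]), 'contact_force': array([0.22340117, 1.07829997, 0.86850263]), 'moment': array([0.01473671, 0.05353923, 0.01021282]), 'finger_force': 0.0, 'opening': 1.0002309767331663}
```

View pics/top0.png

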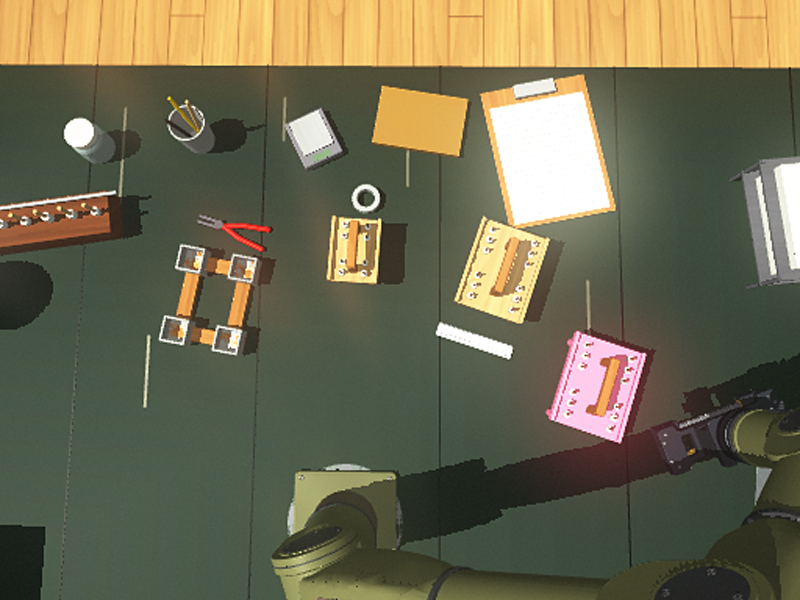

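In the top view (800 wide), the larger wooden tier is at (503,270), the smaller at (354,250), the pink one at (598,386), and the base cups at (192,260), (243,267), (174,330), (228,341). Candidates for the tier are these three: I choose the larger plain-wood one, at (225,270) in the scene view. Next, a close composite crop.

Run:
```python
from h import *
S=cv2.imread('pics/scene0.png'); T=r.snapshot('top'); cv2.imwrite('pics/topraw.png',T)
f=lambda im,x,y,w=100,h=75: cv2.resize(im[y:y+h,x:x+w],(400,300),interpolation=cv2.INTER_CUBIC)
cv2.imwrite('pics/comp.png',np.vstack([np.hstack([f(T,270,135),f(S,175,222,100,100*3//4+21)]),np.hstack([f(T,90,152),f(S,295,140)])]))
```

```text
(no output)
```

View pics/comp.png

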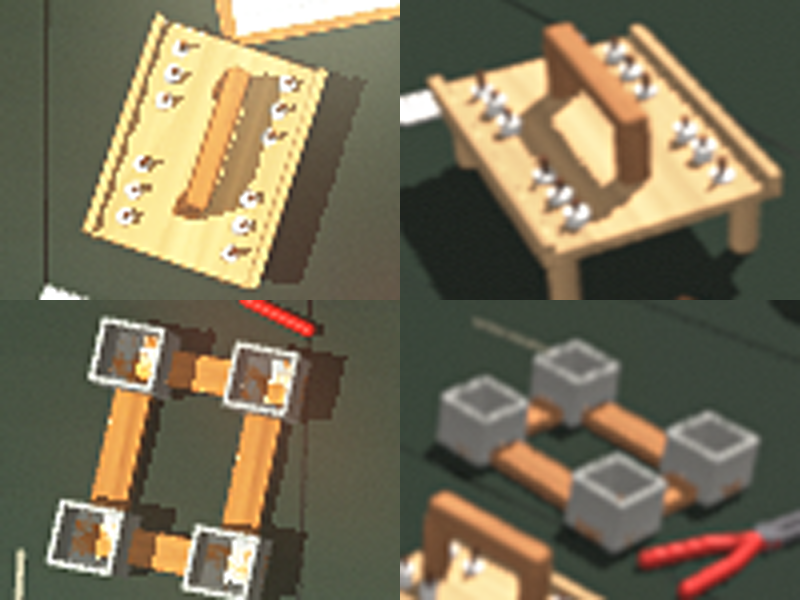

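```bash
cat > fit.py <<'E'
from h import *
from scipy.optimize import least_squares
ct,cs=r.get_calibration('top'),r.get_calibration('scene')
def px(p,o,s): return (np.array(p)+.5)/s-.5+np.array(o)
def fit(name,L,obs):
    def res(p,k=None,raw=False):
        W=L@R.from_euler('z',p[2]).as_matrix().T+[p[0],p[1],p[3]]
        e=[proj(c,W)-o for i,(c,o) in enumerate(obs) if k is None or i==k]
        return np.concatenate(e).ravel()
    x0=obs_x0[name]
    s=least_squares(res,x0); print(name,'both',s.x.round(4),'rms px',np.sqrt((s.fun**2).mean()).round(2)); print(s.fun.reshape(-1,2).round(1).tolist())
    for k in range(len(obs)):
        q=least_squares(lambda p:res([*p,0],k),x0[:3]);print(' cam',k,q.x.round(4),np.abs(q.fun).max().round(1))
obs_x0=dict(tier=[.51,-.31,-.3,0],base=[.456,.28,-.2,0])
E
cat > a.py <<'E'
from fit import *
h=.082
L=np.array([[90,-70,82],[-90,-70,82],[-90,70,82],[90,70,82]])/1000 # UR LR LL UL
fit('tier',L,[(ct,px([[328,70],[261,289],[84,232],[158,13]],(270,135),4)),(cs,px([[150,250],[33,78],[237,26],[381,180]],(175,222),np.array([4,3.125])))])
L=np.array([[75,55,44],[75,-55,44],[-75,55,44],[-75,-55,44]])/1000 # A B C D
fit('base',L,[(ct,px([[129,56],[265,79],[88,238],[224,262]],(90,152),4)),(cs,px([[311,143],[218,185],[177,69],[85,100]],(295,140),4))])
E
python3 a.py
```

```text
tier both [ 0.5099 -0.309  -0.3196 -0.0006] rms px 0.79
[[0.0, -0.1], [-0.8, -0.1], [-0.2, -0.6], [-0.6, -0.1], [-1.3, 0.3], [-1.6, 1.1], [1.0, 0.1], [0.9, -1.2]]
 cam 0 [ 0.5092 -0.3101 -0.3149] 0.4
 cam 1 [ 0.5106 -0.3087 -0.3234] 1.4
base both [ 0.4493  0.2805 -0.177  -0.0022] rms px 0.36
[[0.4, -0.4], [-0.3, 0.1], [0.0, -0.1], [-0.2, 0.4], [0.2, -0.4], [0.0, 0.0], [-0.2, -0.6], [-0.1, 1.0]]
 cam 0 [ 0.449   0.2798 -0.1695] 0.4
 cam 1 [ 0.4511  0.2775 -0.1902] 0.8
```

The crop confirms the plain wood 180x140 tier. Both cameras agree: tier at (0.510, -0.309) with yaw -18.2°, base at (0.4495, 0.280) with yaw -10°, and heights match the text within about 2 mm. First I turn, then move above the handle.

Call:
play_rows(translation=[[0,0,0],[0,0,0],[0,0,0],[0,0,0],[0.019,-0.035,0.003],[0.019,-0.035,0.003],[0.019,-0.035,0.003],[0.019,-0.035,0.003],[0.019,-0.035,0.003],[0.019,-0.035,0.003],[0.019,-0.035,0.003],[0.019,-0.035,0.003],[0.019,-0.035,0.003],[0.019,-0.038,0.003],[0,0,0],[0,0,0]], delta_rot=[[0,0,9.7],[0,0,9.7],[0,0,9.7],[0,0,9.7],[0,0,0],[0,0,0],[0,0,0],[0,0,0],[0,0,0],[0,0,0],[0,0,0],[0,0,0],[0,0,0],[0,0,0],[0,0,0],[0,0,0]], grip=[1,1,1,1,1,1,1,1,1,1,1,1,1,1,1,1])

```text
clock: 2.6
tool_pos: [0.5102, -0.3095, 0.2728]
eef_rot: [0.987, -0.158, -0.0, 0.0]
contact_force: [-0.3, -0.3, 0.3]
opening: 1.0
finger_force: 0.0
```

```bash
cat > st.py <<'E'
from h import *
s=r.get_state(); M=R.from_quat(s['eef_rot']).as_matrix()
print(s['clock'],'pos',s['tool_pos'].round(4),'yaw',np.degrees(np.arctan2(M[1,0],M[0,0])).round(2),'z',M[:,2].round(3),'F',s['contact_force'].round(2),s['moment'].round(2),s['opening'],s['finger_force'],'q',s['q'].round(2))
def to(p,yaw): 
    d=M.T@(np.array(p)-s['tool_pos']); print('tool delta',d.round(4),'drot z',-(yaw-np.degrees(np.arctan2(M[1,0],M[0,0]))))
E
python3 - <<'E'
from st import *
to([.51,-.309,.171],-18.2)
im=r.snapshot('wrist'); c=r.get_calibration('wrist'); print(c)
P=np.array([[90,-70,82],[-90,-70,82],[-90,70,82],[90,70,82],[55,9,135],[-55,9,135],[-55,-9,135],[55,-9,135]])/1000
W=P@R.from_euler('z',-.318).as_matrix().T+[.51,-.309,0]
for u in proj(c,W): cv2.circle(im,tuple(int(v) for v in u.clip(-999,9999).round()),3,(255,0,255),1)
cv2.imwrite('pics/w1.png',im)
E
```

```text
2.6 pos [ 0.5102 -0.3095  0.2728] yaw -18.21 z [-0.001 -0.001 -1.   ] F [-0.29 -0.28  0.3 ] [0.04 0.01 0.03] 1.0004720669606935 0.0 q [ 0.44  0.69  0.06  1.69 -0.05  0.76 -1.37]
tool delta [-0.0003 -0.0006  0.1018] drot z -0.009068455233855133
{'intrinsics': array([[304.408124  ,   0.        , 255.62043563],
       [  0.        , 304.408124  , 197.09504702],
       [  0.        ,   0.        ,   1.        ]]), 'eye': array([ 0.57178679, -0.33088314,  0.35400792]), 'rotation': array([ 0.07722682, -0.10632367,  0.80331154, -0.58088025])}
```

View pics/w1.png

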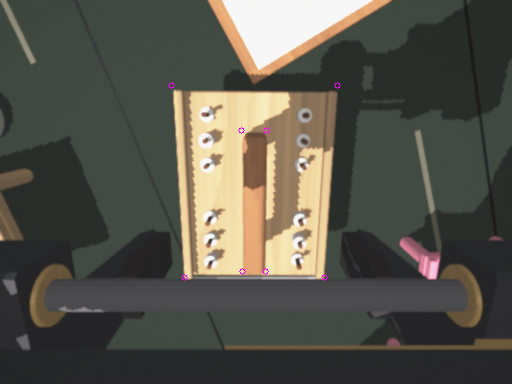

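The wrist view shows the handle bar at columns 243–267 under the gripper; my predicted corners match within about 5 px, so it is centred and parallel. Descend, grip and lift a little.

Call:
play_rows(translation=[[-0.001,0,0.02],[-0.001,0,0.02],[0,0,0.02],[0,0,0.02],[0,0,0.015],[0,0,0.006],[0,0,0],[0,0,0],[0,0,0],[0,0,0],[0,0,0],[0,0,0],[0,0,0],[0,0,0],[0,0,-0.005],[0,0,-0.01],[0,0,-0.01],[0,0,-0.005],[0,0,0]], delta_rot=[[0,0,0],[0,0,0],[0,0,0],[0,0,0],[0,0,0],[0,0,0],[0,0,0],[0,0,0],[0,0,0],[0,0,0],[0,0,0],[0,0,0],[0,0,0],[0,0,0],[0,0,0],[0,0,0],[0,0,0],[0,0,0],[0,0,0]], grip=[1,1,1,1,1,1,1,-1,-1,-1,-1,-1,-1,-1,-1,-1,-1,-1,-1], squeeze=40)

```text
clock: 5.03
tool_pos: [0.5091, -0.3084, 0.2023]
eef_rot: [0.987, -0.158, 0.001, 0.0]
contact_force: [0.0, 1.0, -4.1]
opening: 0.196
finger_force: 40.0
```

Run:
```python
from st import *
```

```text
5.025 pos [ 0.5091 -0.3084  0.2023] yaw -18.18 z [ 0.001 -0.001 -1.   ] F [ 0.05  1.   -4.08] [ 0.08  0.03 -0.01] 0.19589063819349253 39.98896323144436 q [ 0.44  0.78  0.04  1.76 -0.05  0.61 -1.37]
```

Held: about 4 N of weight, opening 0.196 (about 17 mm). Lift, turn and carry.

Call:
play_rows(translation=[[0,0,-0.015],[0,0,-0.028],[0,0,-0.03],[0,0,-0.03],[0,0,-0.03],[0,0,-0.025],[0,0,-0.012],[0,0,0]], delta_rot=[[0,0,0],[0,0,-1.4],[0,0,-1.7],[0,0,-1.7],[0,0,-1.7],[0,0,-1.7],[0,0,0],[0,0,0]], grip=[-1,-1,-1,-1,-1,-1,-1,-1])

```text
clock: 6.02
tool_pos: [0.5089, -0.3084, 0.3724]
eef_rot: [0.996, -0.087, 0.001, 0.0]
contact_force: [0.4, 0.1, -4.0]
opening: 0.2
finger_force: 40.0
```

Call:
play_rows(translation=[[-0.003,-0.01,0],[-0.006,-0.022,0],[-0.009,-0.032,0],[-0.009,-0.032,0],[-0.009,-0.032,0],[-0.009,-0.032,0],[-0.009,-0.032,0],[-0.009,-0.032,0],[-0.009,-0.032,0],[-0.009,-0.032,0],[-0.009,-0.032,0],[-0.009,-0.032,0],[-0.009,-0.032,0],[-0.009,-0.032,0],[-0.009,-0.032,0],[-0.009,-0.032,0],[-0.009,-0.032,0],[-0.009,-0.032,0],[-0.006,-0.018,0],[-0.003,-0.007,0]], delta_rot=[[0,0,0],[0,0,0],[0,0,0],[0,0,0],[0,0,0],[0,0,0],[0,0,0],[0,0,0],[0,0,0],[0,0,0],[0,0,0],[0,0,0],[0,0,0],[0,0,0],[0,0,0],[0,0,0],[0,0,0],[0,0,0],[0,0,0],[0,0,0]], grip=[-1,-1,-1,-1,-1,-1,-1,-1,-1,-1,-1,-1,-1,-1,-1,-1,-1,-1,-1,-1])

```text
clock: 8.52
tool_pos: [0.4471, 0.2809, 0.3711]
eef_rot: [0.996, -0.086, -0.001, 0.001]
contact_force: [0.5, -0.5, -3.3]
opening: 0.201
finger_force: 40.0
```

Call:
play_rows(translation=[[0,0,0],[0,0,0.02],[0,0,0.03],[0,0,0.03],[0,0,0.02],[0,0,0],[0,0,0]], delta_rot=[[0,0,0],[0,0,0],[0,0,0],[0,0,0],[0,0,0],[0,0,0],[0,0,0]], grip=[-1,-1,-1,-1,-1,-1,-1])

```text
clock: 9.4
tool_pos: [0.4488, 0.2796, 0.2726]
eef_rot: [0.996, -0.088, 0.001, -0.0]
contact_force: [-1.1, -0.2, -3.5]
opening: 0.198
finger_force: 40.0
```

Run:
```python
from st import *
to([.4495,.280,.183],-10)
f=lambda im,x,y,w,h: cv2.resize(im[y:y+h,x:x+w],(400,300),interpolation=cv2.INTER_CUBIC)
T=r.snapshot('top');S=r.snapshot('scene')
cv2.imwrite('pics/c2.png',np.hstack([f(T,70,130,132,99),f(S,280,90,132,99)]))
```

```text
9.4 pos [0.4488 0.2796 0.2726] yaw -10.06 z [ 0.001  0.    -1.   ] F [-1.09 -0.16 -3.48] [ 0.03 -0.03  0.01] 0.19770527396322135 39.98896636068821 q [-0.63  0.6  -0.02  1.9   0.02  0.64 -2.41]
tool delta [ 0.0005 -0.0004  0.0896] drot z -0.06238657240270129
```

View pics/c2.png

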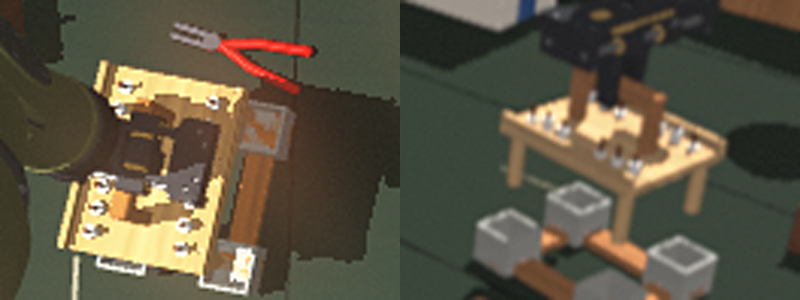

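The tier hangs level above the base, deck corners in the top crop at (102,61), (245,88), (207,275), (60,247). I check where it really is in the grip.

Run:
```python
from fit import *
h=.2726-.171
obs_x0['tier']=[.449,.28,-.17,0]
L=np.array([[90,-70,82+h*1e3],[-90,-70,82+h*1e3],[-90,70,82+h*1e3],[90,70,82+h*1e3]])/1000
s=400/132
fit('tier',L,[(ct,px([[245,88],[207,275],[60,247],[102,61]],(70,130),s)),(cs,px([[235,188],[103,128],[190,70],[324,148]],(280,90),s))])
```

```text
tier both [ 0.4502  0.2767 -0.1565 -0.0051] rms px 1.61
[[0.2, -0.8], [0.1, -0.3], [0.0, 0.7], [-0.4, 0.2], [-0.4, -0.8], [-1.0, -3.2], [0.5, 5.2], [0.8, -0.7]]
 cam 0 [ 0.4494  0.2748 -0.1668] 0.6
 cam 1 [ 0.4551  0.2675 -0.1381] 5.0
```

The top fit is within 5 mm of the base pose, and the clearance is ±14 mm. Lowering, the last part slowly.

Call:
play_rows(translation=[[0,-0.001,0.01],[0,-0.001,0.015],[0,0,0.015],[0,0,0.012],[0,0,0.01],[0,0,0.01],[0,0,0.006],[0,0,0.004],[0,0,0],[0,0,0]], delta_rot=[[0,0,0],[0,0,0],[0,0,0],[0,0,0],[0,0,0],[0,0,0],[0,0,0],[0,0,0],[0,0,0],[0,0,0]], grip=[-1,-1,-1,-1,-1,-1,-1,-1,-1,-1])

```text
clock: 10.75
tool_pos: [0.4485, 0.2823, 0.19]
eef_rot: [0.996, -0.087, 0.0, -0.0]
contact_force: [-0.1, 0.8, -3.8]
opening: 0.199
finger_force: 40.0
```

Run:
```python
from st import *
```

```text
10.75 pos [0.4485 0.2823 0.19  ] yaw -9.98 z [ 0.001  0.    -1.   ] F [-0.08  0.78 -3.83] [ 0.07  0.08 -0.07] 0.19867833835325607 39.98897261917591 q [-0.64  0.74 -0.02  1.96  0.02  0.44 -2.42]
```

No contact so far, with the feet 25 mm below the rims. Now the last 7 mm.

Call:
play_rows(translation=[[0,0,0.002],[0,0,0.002],[0,0,0.001],[0,0,0.001],[0,0,0.001],[0,0,0]], delta_rot=[[0,0,0],[0,0,0],[0,0,0],[0,0,0],[0,0,0],[0,0,0]], grip=[-1,-1,-1,-1,-1,-1])

```text
clock: 11.5
tool_pos: [0.4483, 0.2821, 0.1841]
eef_rot: [0.996, -0.087, 0.0, -0.0]
contact_force: [-3.2, -1.6, 10.6]
opening: 0.2
finger_force: 40.0
```

The feet stand on the cup floors (10 N upward, at the home height). I open, check the force, and rise.

Call:
play_rows(translation=[[0,0,-0.0005],[0,0,0],[0,0,0],[0,0,0],[0,0,0],[0,0,0],[0,0,0]], delta_rot=[[0,0,0],[0,0,0],[0,0,0],[0,0,0],[0,0,0],[0,0,0],[0,0,0]], grip=[-1,-0.4,0,0.2,0.2,0.2,0.2])

```text
clock: 12.38
tool_pos: [0.4483, 0.2821, 0.1832]
eef_rot: [0.996, -0.087, 0.0, 0.0]
contact_force: [0.9, 0.3, 0.0]
opening: 0.597
finger_force: 0.0
```

Call:
play_rows(translation=[[0,0,-0.005],[0,0,-0.015],[0,0,-0.025],[0,0,-0.03],[0,0,-0.03],[0,0,-0.03],[0,0,-0.02],[-0.02,0,-0.01],[-0.03,0.0,0],[-0.03,0,0],[-0.02,0,0],[0,0,0],[0,0,0]], delta_rot=[[0,0,0],[0,0,0],[0,0,0],[0,0,0],[0,0,0],[0,0,0],[0,0,0],[0,0,0],[0,0,0],[0,0,0],[0,0,0],[0,0,0],[0,0,0]], grip=[0.2,0.2,0.2,0.2,0.2,0.2,0.2,0.2,0.2,0.2,0.2,0.2,0.2])

```text
clock: 14.0
tool_pos: [0.3506, 0.2994, 0.3483]
eef_rot: [0.996, -0.087, 0.001, -0.0]
contact_force: [-0.4, 0.3, -0.2]
opening: 0.597
finger_force: 0.0
```

Run:
```python
from st import *
f=lambda im,x,y,w,h: cv2.resize(im[y:y+h,x:x+w],(400,300),interpolation=cv2.INTER_CUBIC)
T=r.snapshot('top');S=r.snapshot('scene')
cv2.imwrite('pics/c3.png',np.vstack([np.hstack([f(T,70,130,132,99),f(S,280,110,132,99)]),cv2.resize(r.snapshot('wrist'),(800,600))[:300]]))
```

```text
14.0 pos [0.3506 0.2994 0.3483] yaw -10.03 z [ 0.001  0.    -1.   ] F [-0.41  0.32 -0.24] [0.05 0.01 0.01] 0.5971270215041181 0.0 q [-0.8   0.41 -0.01  1.99  0.01  0.75 -2.56]
```

View pics/c3.png

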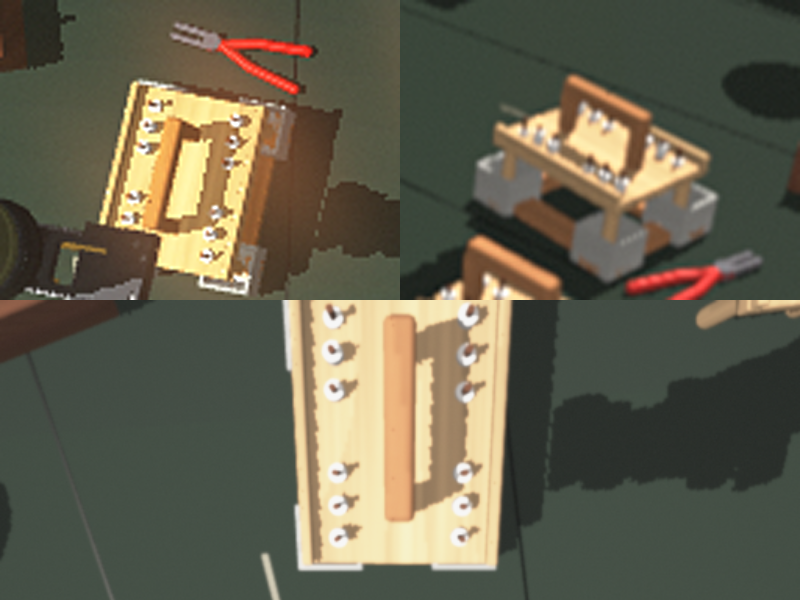

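The picture shows the tier level with its posts inside the cups (scene crop: posts at (510,165), (613,215), (697,190)), the gripper clear, and the smaller tier still in place. Handing in.

```bash
python3 -c "
from plant import r
print(r.finish_job())"
```

```text
the job is handed in; nothing more can be done
None
```

The larger tier is standing home in the four cups and has been let go. The smaller and pink tiers were not touched. I handed the job in at about 14 s on the robot clock.

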